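# Show a toothed spacer strip to the inspection camera

## Task

Draw the toothed wooden strip out of the leaning rack, turn it upright with its head end up, and hold it still between the lens and the light panel of the inspection stand, midway and with the middle of its teeth at lens height on the lens's centre line, a flat face square to the lens so that the teeth show in outline. Do not touch the inspection stand, and leave the other two strips and everything else on the bench where they are. Finish while holding the strip up there: do not put it down or let go.

Things in the scene. Friction and masses are not known exactly. Their poses are not given: they have to be found in the camera images.
- comb: Toothed strip, pale wood, 180 x 30 x 12 mm, 60-130 g. Origin: centre of its foot end. Own z: foot to head; x: across the width to the toothed edge; y: through the 12 mm thickness. Five teeth 16 mm deep, 24 mm pitch, on the +x edge from z = 0 to 110 mm. Stands foot down in any one of the rack's three slots, head leaning 40 degrees from vertical to the rack's front, teeth on the upper edge.
- comb_teeth (a point): Middle of the toothed part of the strip: on its centre line 62 mm from the foot.
- comb_head (a point): Middle of the strip's plain head: on its centre line, 155 mm from the foot. The head (z = 122 to 180 mm) is a full 30 x 12 mm bar, the place to pinch across the 12 mm thickness; it stands about 155 mm above the table at the start.
- rack: Fixed plywood rack, 160 x 250 mm, 85 mm high. Origin: centre of underside; front = its -x side. Three slots 85 mm apart along y, leaning: direction (-sin 40, 0, cos 40 deg); floor centres at (0, -85/0/85, 36) mm. Slots 16 x 35 mm; lower wall supports the strip for 75 mm, the other walls embrace 40 mm. Strips lie loose, no catch; free once drawn 80 mm along their own length.
- station: Fixed inspection stand: steel base 110 x 340 x 12 mm; at its -y end a grey camera whose lens looks along +y, at its +y end an upright white light panel 110 x 96 mm. Origin on the table below midway lens to panel. Optical axis along y, 140 mm up. Lens face y = -109, panel face y = +113 mm; camera top 171, panel top 188 mm high; open above and to both sides (x).
- view (a point): The viewing point: on the optical axis midway between lens and panel, 140 mm above the table; the toothed part belongs here.
- step: Neighbour in the rack, to be left: 180 x 30 x 12 mm, 60 to 130 g, pale laminated wood with one long step cut from it (narrow, 14 mm, over its upper 100 mm), no teeth. Frame as the comb's; it stands in another slot.
- plain: Neighbour in the rack, to be left: 180 x 30 x 12 mm, 60 to 130 g, pale laminated wood, a plain bar without teeth. Frame as the comb's; it stands in another slot.
- pile: Bystander: small stack of strips, 120 x 82 x 48 mm, origin under its centre.
- tape: Bystander: roll of cardboard tape lying flat, 90 mm across, 25 mm high, origin under its centre.
- brush: Bystander: dust brush lying on the table on the robot's side of the stand, 200 mm long, origin at its middle.
- basket: Bystander: wooden bowl 150 mm across, 60 mm high, origin under its centre.
- mug: Bystander: white mug 80 mm across, 95 mm high, origin under its centre.
- block: Bystander: plywood block 60 x 40 x 30 mm, origin under its centre.
Things that resemble listed ones, but are neither listed nor needed, are in the scene too. What is shaped like the comb but pink is not meant.

How it is judged:
On the way:
1. the toothed strip is drawn out of the rack, clear of it and in the gripper (height (world z) of comb above 0.1 m and contact force between comb and rack below 0.1 N and contact force between comb and the fingers above 1 N), for 0.1 s.
At the end, for the whole second after the job is handed in: Strip held in the gripper, clear of rack, stand and other strips, upright within 9 degrees, head up; middle of teeth within 25 mm of the optical axis and 40 mm of midway lens to panel; flat face square to the axis within 12 degrees; foot 45 mm or more above the table; still (x of comb_teeth in the frame of station between -0.025 and 0.025 m and y of comb_teeth in the frame of station between -0.04 and 0.04 m and z of comb_teeth in the frame of station between 0.115 and 0.165 m and angle between comb's own z axis and vertical below 0.16 rad and angle between the y axis of comb and the y axis of station, either way round below 0.22 rad and height (world z) of comb above 0.045 m and contact force between comb and the fingers above 1 N and contact force between comb and rack below 0.1 N and contact force between comb and station below 0.1 N and contact force between comb and step below 0.1 N and contact force between comb and plain below 0.1 N and linear speed of comb below 0.03 m/s and angular speed of comb below 0.2 rad/s); the arm keeps its last pose, push and grip.
It fails at once if the inspection stand is bumped by strip or robot (contact force between station and comb above 2 N or contact force between station and the fingers above 2 N or contact force between station and the arm above 2 N).
It fails at once if another strip is shifted in or pulled from the rack by more than 20 mm (distance of any of step, plain from where it was at the start of the episode above 0.02 m).
It fails at once if a bystander on the bench is shifted by more than 30 mm (distance of any of pile, tape, brush, basket, mug, block from where it was at the start of the episode above 0.03 m).
It also fails if it takes over 48 s, if anything falls off the work surface, if the arm or the gripper's body presses on something with over 40 N, if the wrist force passes 120 N, or if a joint passes its speed limit or range.

## Robot

A 6-joint arm with a two-finger parallel gripper is mounted at the origin on the work surface. World frame = base frame: x ahead of the robot, y to its left, z up, the work surface at z = 0. Lengths are in m, angles in rad, forces in N, time in s.
With the tool pointing down it reaches from about 0.25 to 0.8 m from the base axis. Payload 8.5 kg.
Tool frame: the origin (TCP) lies between the finger pads; the fingertips stand 22 mm ahead of it and the grasp point (between the pads) lies 3 mm ahead of it (ctrl.nose_length is the z of the fingertips in the tool frame, in m); z points along the fingers, x is the direction in which the jaws open and shut, and the axes are right-handed (so a half turn about z gives the same grasp; the last joint's range is limited). The gripper opens to 85 mm and grips with 20 to 120 N. Pads are 22 mm wide; open, the fingers measure 114 mm over their backs; the gripper's body (76 mm by 85 mm) begins 54 mm behind the grasp point. The pads swing forward as they close: fully open they stand 13 mm farther back than shut.
Start: joints at [1.305, 0.238, -0.013, 1.319, 0, 1.571], TCP at [0.138, 0.507, 0.253] pointing down, gripper open.
Joint ranges: [-2.66, 2.66], [-1.03, 1.9], [-1.14, 1.46], [-1.82, 2.27], [-1.45, 1.34], [-3.14, 3.14]. Speed limits (rad/s): [2.22, 2.22, 2.79, 3.14, 3.14, 3.14].

## Interface

Orientations are given as a unit quaternion [w, x, y, z].
In Python, from rig import observe, cams, job, ctrl gives the robot as it stands.
- The arm moves only by the tool servo_tool, never from a script. Its argument "rows" is one flat list of numbers, 7 for each row, row after row: the finger opening in m, from 0 to 0.0854, then the shift along the tool's x, y, z in m, then the turn, a rotation vector about the tool's x, y, z in degrees. A call has 1 to 12 rows; each row is the pose to reach, as a shift and turn from the pose commanded when the call began, along the tool's axes at that moment; what a row does not reach only later rows make up. A row lasts 1/12 s, in which the tool goes at most 41.7 mm and 7.16 degrees, less where a joint would pass 70% of its speed; a pose out of reach is approached as far as the arm can. A call with a gripper value outside its range is refused whole. The fingers move at their own pace and stop on an object; the grip force is fixed at half the most. Time passes only in rows, so rows that repeat a pose let the fingers close. It gives the time, the measured TCP pose, the force and the opening at its end, in the units of the state.
- observe(): the state, without advancing time (a new reading comes with each control period).
- cams.camera(name): name is "side" or "top" or "wrist"; returns a dict with "pixels" (400x640x3 uint8, blue, green, red), "intrinsics" (3x3 intrinsics, pixels), "D" ([k1, k2, p1, p2, k3] as OpenCV has them; the pictures are not rectified), "rvec" (rotation vector, rad) and "tvec" (3), from world to camera coordinates, as OpenCV has them; the wrist camera has in their place "mount" (4x4, takes a point from camera to tool coordinates, whose origin is the TCP and whose axes are the tool frame's). Camera axes: x right, y down, z forward; pixel columns grow to the right and rows downward; lengths in m; the calibration is good to about 2 mm. A picture is of the moment at which its call begins: read the wrist's pose just before it. There is no depth.
- job.job_done(): hands the job in, once; it reports no verdict.
The state is a dict: "time_s": time; "q": joint angles; "qvel": joint speeds; "joint_torque": joint torques, N m; "tcp_pos": TCP position; "ee_rot": TCP orientation; "ft_force": force on the tool from outside, world axes, zero at the start; "wrist_torque": the same for the moment, N m; "finger_gap": opening from 0.0 (shut) to 1.0 (fully open).
Only numpy, scipy, OpenCV 4.12 (cv2) and the standard library are available. Lean on these libraries where they do the work, as an engineer would, in place of code of your own. Each camera call takes 0.05 s, during which the arm holds its last target. There are 200 camera calls.

## Working session

There is one attempt and no reset: what is moved stays moved. The work goes in short steps, Python scripts to look and compute and a tool call to move; the robot and the scene stay as the last step left them, time stands still between calls to the robot, and variables do not carry over. Pictures are saved under pics/ and viewed, about 8 in all and at most 12, crops included, and the job is handed in when it is done.

Besides the shell and the picture viewer there is one more tool, called after "Emit:" as name(argument=value, ...) on one line, values as JSON. servo_tool: Moves the arm, as the interface text tells. Its arguments: {"type":"object","properties":{"rows":{"type":"array","items":{"type":"number"}}},"required":["rows"]}

```bash
mkdir -p pics; python3 - <<'E'
from rig import observe, cams
import cv2,pickle
s=observe();print(s['time_s'],s['tcp_pos'],s['ee_rot'],s['finger_gap'])
d={n:cams.camera(n) for n in('side','top','wrist')}
pickle.dump((s,d),open('d0.pkl','wb'))
for n in d: cv2.imwrite(f'pics/{n}0.png',d[n]['pixels']);print(n,{k:v for k,v in d[n].items() if k!='pixels'})
E
```

```text
0.0 [0.13780359 0.50619688 0.25270196] [ 4.22458214e-04  7.94560131e-01  6.07185086e-01 -5.38334486e-04] 1.0002520411124327
side {'intrinsics': array([[369.90990659,   0.        , 318.74715792],
       [  0.        , 369.90990659, 206.85266925],
       [  0.        ,   0.        ,   1.        ]]), 'D': array([0.02727132, 0.        , 0.        , 0.        , 0.        ]), 'rvec': array([ 0.54722231, -2.62075878,  1.23086012]), 'tvec': array([0.42157365, 0.20128404, 1.15471003])}
top {'intrinsics': array([[491.69946617,   0.        , 318.51160303],
       [  0.        , 491.69946617, 198.46907746],
       [  0.        ,   0.        ,   1.        ]]), 'D': array([0.00371976, 0.        , 0.        , 0.        , 0.        ]), 'rvec': array([ 2.106308  , -2.10903469,  0.22928049]), 'tvec': array([0.02795024, 0.51475268, 1.63484956])}
wrist {'intrinsics': array([[286.96798178,   0.        , 316.32190617],
       [  0.        , 286.96798178, 200.37911001],
       [  0.        ,   0.        ,   1.        ]]), 'D': array([-0.05204108,  0.        ,  0.        ,  0.        ,  0.        ]), 'mount': array([[ 9.99999513e-01,  2.34576878e-04, -9.58676928e-04,
        -8.77022664e-04],
       [ 3.27060901e-05,  9.62934717e-01,  2.69734554e-01,
        -6.78771301e-02],
       [ 9.86416786e-04, -2.69734454e-01,  9.62934240e-01,
        -1.20168596e-01],
       [ 0.00000000e+00,  0.00000000e+00,  0.00000000e+00,
         1.00000000e+00]])}
```

View pics/top0.png

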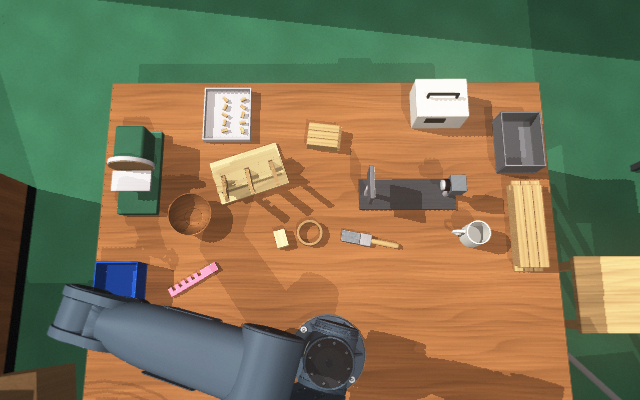

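View pics/side0.png

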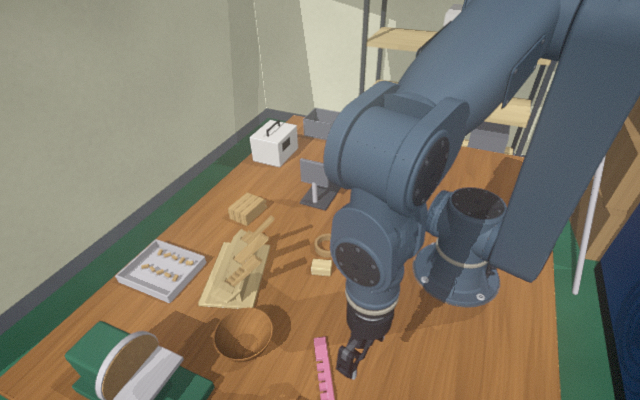

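```bash
cat > h.py <<'E'
import numpy as np,cv2,pickle
from scipy.spatial.transform import Rotation as R
def RT(c,s=None):
    if 'rvec' in c: return cv2.Rodrigues(c['rvec'])[0],np.array(c['tvec'])
    q=s['ee_rot'];T=np.eye(4);T[:3,:3]=R.from_quat([q[1],q[2],q[3],q[0]]).as_matrix();T[:3,3]=s['tcp_pos']
    M=np.linalg.inv(T@c['mount']);return M[:3,:3],M[:3,3]
def ray(c,uv,s=None):
    r,t=RT(c,s);p=cv2.undistortPoints(np.array([[uv]],float),c['intrinsics'],c['D'])[0,0]
    d=r.T@np.array([*p,1]);return -r.T@t,d/np.linalg.norm(d)
def onz(c,uv,z,s=None):
    o,d=ray(c,uv,s);return o+d*(z-o[2])/d[2]
def tri(*rs):
    A=sum(np.eye(3)-np.outer(d,d) for o,d in rs);b=sum((np.eye(3)-np.outer(d,d))@o for o,d in rs);return np.linalg.solve(A,b)
def proj(c,P,s=None):
    r,t=RT(c,s);return cv2.projectPoints(np.atleast_2d(np.array(P,float)),cv2.Rodrigues(r)[0],t,c['intrinsics'],c['D'])[0][:,0]
E
python3 - <<'E'
from h import *
s,d=pickle.load(open('d0.pkl','rb'))
t=d['top'];S=d['side']
a=cv2.resize(t['pixels'][135:215,200:300],None,fx=4,fy=4,interpolation=2)
b=cv2.resize(S['pixels'][205:315,195:295],None,fx=4,fy=4,interpolation=2)
c=cv2.resize(t['pixels'][155:215,350:475],None,fx=4,fy=4,interpolation=2)
im=np.zeros((570,800,3),np.uint8);im[:320,:400]=a;im[:440,400:]=b;im[325:565,:500]=c[:, :500]
cv2.imwrite('pics/c1.png',im)
for n,z,uv in[('stand base c',.012,(408,194)),('base L',.012,(359,194)),('base R',.012,(457,193)),('rack',.085,(249,173)),('tcp',0,(330,355))]: print(n,onz(t,uv,z))
print(proj(t,[0,0,0]),RT(t)[0],-RT(S)[0].T@RT(S)[1])
E
```

```text
stand base c [ 0.54019247 -0.28925905  0.012     ]
base L [ 0.54040638 -0.11597203  0.012     ]
base R [ 0.54360632 -0.46271986  0.012     ]
rack [0.5977429  0.26463048 0.085     ]
tcp [-0.00527703 -0.01019967  0.        ]
[[326.92106144 353.34401934]] [[-1.35521456e-03 -9.99998921e-01  5.67365727e-04]
 [-9.76759723e-01  1.20211462e-03 -2.14333850e-01]
 [ 2.14332936e-01 -8.44648345e-04 -9.76760298e-01]] [0.05798856 0.86241578 0.89692319]
```

View pics/c1.png

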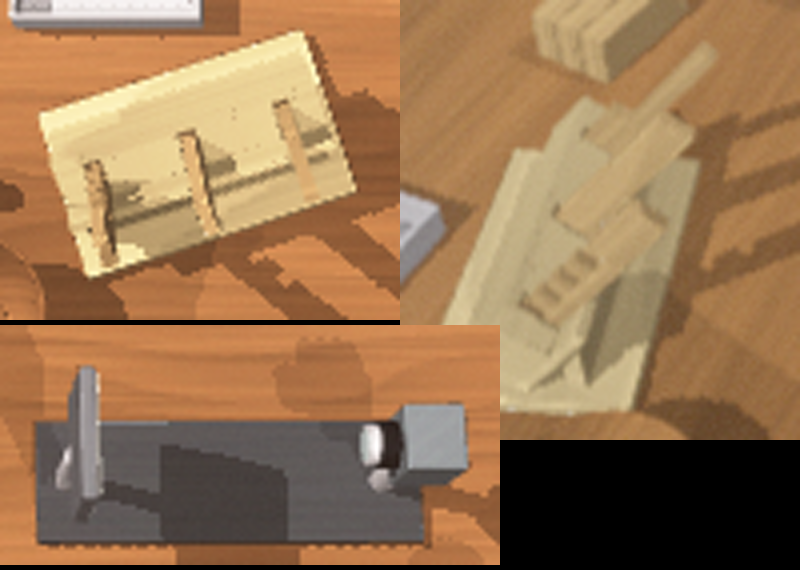

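```bash
python3 - <<'E'
from h import *
s,d=pickle.load(open('d0.pkl','rb'))
t=d['top'];S=d['side']
print('corners')
P=np.array([onz(t,uv,.085) for uv in[(210,163.25),(275,142.5),(288.75,182),(222.5,204.25)]]);print(P)
for i in range(4):
  v=P[(i+1)%4]-P[i];print(np.linalg.norm(v),np.degrees(np.arctan2(v[1],v[0])))
print('tri head',tri(ray(t,(227.5,200.8)),ray(S,(256.5,258.5))))
for z,uv in[(.012,(359,179.25)),(.012,(359,210)),(.012,(456.25,210)),(.188,(374,181)),(.14,(440.5,185.5))]:print(onz(t,uv,z))
# edge fits of strip upper-edge lines: slots pixel ends
for n,a,b in[('comb',(223,175.5),(226.5,200.5)),('mid',(247,168.5),(253,193)),('right',(270.5,161),(277.5,183.5))]:
  A=onz(t,a,.085);print(n,A)
E
```

```text
corners
[[0.63252982 0.39937902 0.085     ]
 [0.70703816 0.1777503  0.085     ]
 [0.56587471 0.12849344 0.085     ]
 [0.48884638 0.35070834 0.085     ]]
0.23381784288204113 -71.41810657736369
0.14951039217826712 -160.76433612402448
0.23518678194150797 109.11830722818625
0.1517028873364334 18.71306754529296
tri head [0.48858664 0.32104874 0.16976753]
[ 0.5942748  -0.11699503  0.012     ]
[ 0.48277031 -0.1148764   0.012     ]
[ 0.48235635 -0.45630638  0.012     ]
[ 0.54257988 -0.14957764  0.188     ]
[ 0.53939499 -0.37304215  0.14      ]
comb [0.58901067 0.35305581 0.085     ]
mid [0.61370115 0.27193509 0.085     ]
right [0.64033974 0.1920336  0.085     ]
```

```bash
cat >> h.py <<'E'
def axes(x,z):
    z=np.array(z,float);z/=np.linalg.norm(z);x=np.array(x,float);x-=z*(x@z);x/=np.linalg.norm(x);return np.c_[x,np.cross(z,x),z]
def move(s,p,A):
    q=s['ee_rot'];B=R.from_quat([q[1],q[2],q[3],q[0]]).as_matrix()
    print('shift',np.round(B.T@(np.array(p)-s['tcp_pos']),4),'turn',np.round(np.degrees(R.from_matrix(B.T@A).as_rotvec()),1))
yw=np.radians(19)
def comb(yw): # z_c, y_c
    return np.array([-.6428*np.cos(yw),-.6428*np.sin(yw),.766]),np.array([-np.sin(yw),np.cos(yw),0])
E
python3 - <<'E'
from h import *
from rig import observe
s=observe();zc,yc=comb(yw);F=np.array([.597,.3586,.036])
p=F+.271*zc;print(p)
move(s,p,axes(yc,-zc));move(s,p,axes(-yc,-zc))
E
```

```text
[0.4322918  0.30188642 0.243586  ]
shift [-0.1199  0.3378  0.0094] turn [-38.8  12.  -32.8]
shift [-0.1199  0.3378  0.0094] turn [ 15.6  50.3 138.2]
```

Emit:
servo_tool(rows=[0.06,-0.06,0.17,0,-19,6,-16,0.06,-0.06,0.17,0,-19,6,-16,0.06,-0.06,0.17,0,-19,6,-16,0.06,-0.06,0.17,0,-19,6,-16,0.06,-0.12,0.338,0.009,-38.8,12,-32.8,0.06,-0.12,0.338,0.009,-38.8,12,-32.8,0.06,-0.12,0.338,0.009,-38.8,12,-32.8,0.06,-0.12,0.338,0.009,-38.8,12,-32.8,0.06,-0.12,0.338,0.009,-38.8,12,-32.8,0.06,-0.12,0.338,0.009,-38.8,12,-32.8,0.06,-0.12,0.338,0.009,-38.8,12,-32.8,0.06,-0.12,0.338,0.009,-38.8,12,-32.8])

```text
time_s: 1.15
tcp_pos: [0.4325, 0.302, 0.2444]
ee_rot: [0.198, 0.546, 0.765, 0.279]
ft_force: [-0.0, 0.5, -0.9]
finger_gap: 0.708
```

```bash
python3 - <<'E'
from h import *
from rig import observe,cams
s=observe();d={'wrist':cams.camera('wrist'),'side':cams.camera('side')}
pickle.dump((s,d),open('d1.pkl','wb'))
print(s['q'],s['tcp_pos'],s['time_s'],s['finger_gap'])
im=d['wrist']['pixels'].copy()
zc,yc=comb(yw);F=np.array([.597,.3586,.036])
xc=np.cross(yc,zc);print(proj(d['wrist'],[F+zc*l+xc*a+yc*b for l in(.18,.12) for a in(-.015,.015) for b in(-.006,.006)],s))
S=cv2.resize(d['side']['pixels'][205:305,195:295],None,fx=3,fy=3,interpolation=2)
o=np.zeros((400,800,3),np.uint8);o[:400,:500]=im[:,70:570];o[:300,500:]=S;cv2.imwrite('pics/w1.png',o)
E
```

```text
[ 0.751235   -0.13760412 -0.69799281  0.3562909  -0.26475721  0.33060364] [0.4325137  0.30195628 0.24443275] 1.15 0.7075215785855515
[[309.82323519 192.48408438]
 [325.59917556 192.47123261]
 [310.09354692 229.37697254]
 [325.29884592 229.36465893]
 [311.20322973 177.34418227]
 [323.67350795 177.33391258]
 [311.37536053 207.17013991]
 [323.4947221  207.16031269]]
```

View pics/w1.png

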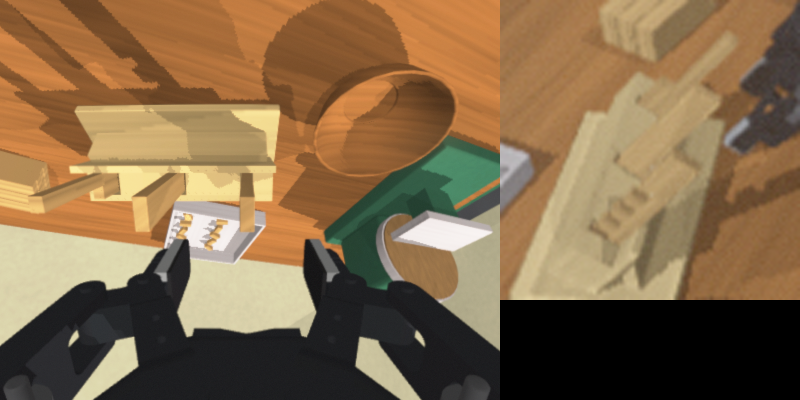

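Emit:
servo_tool(rows=[0.05,0,0,0.02,0,0,0,0.05,0,0,0.04,0,0,0,0.05,0,0,0.06,0,0,0,0.05,0,0,0.08,0,0,0,0.05,0,0,0.095,0,0,0,0.05,0,0,0.105,0,0,0,0.05,0,0,0.11,0,0,0,0.05,0,0,0.11,0,0,0])

```text
time_s: 1.92
tcp_pos: [0.4991, 0.3258, 0.1591]
ee_rot: [0.198, 0.545, 0.765, 0.278]
ft_force: [0.2, 0.6, -0.1]
finger_gap: 0.583
```

Emit:
servo_tool(rows=[0,0,0,0,0,0,0,0,0,0,0,0,0,0,0,0,0,0,0,0,0,0,0,0,0,0,0,0,0,0,0,0,0,0,0,0,0,0,0,0,0,0,0,0,0,0,0,0,0,0,0,0,0,0,0,0])

```text
time_s: 2.58
tcp_pos: [0.4993, 0.325, 0.1611]
ee_rot: [0.199, 0.546, 0.765, 0.279]
ft_force: [-5.9, -3.0, 6.9]
finger_gap: 0.13
```

```bash
python3 - <<'E'
from h import *
from rig import observe,cams
s=observe();d={'wrist':cams.camera('wrist'),'side':cams.camera('side')}
pickle.dump((s,d),open('d2.pkl','wb'))
print(s['tcp_pos'],s['time_s'],s['finger_gap'],s['ft_force'],s['wrist_torque'])
o=np.zeros((400,800,3),np.uint8);o[:400,:500]=d['wrist']['pixels'][:,70:570];o[:300,500:]=cv2.resize(d['side']['pixels'][205:305,195:295],None,fx=3,fy=3,interpolation=2);cv2.imwrite('pics/w2.png',o)
E
```

```text
[0.49932583 0.32497026 0.16108345] 2.5833 0.12992845729297756 [-5.85039454 -3.00750882  6.89297237] [-0.40766335  0.58575376 -0.20486933]
```

View pics/w2.png

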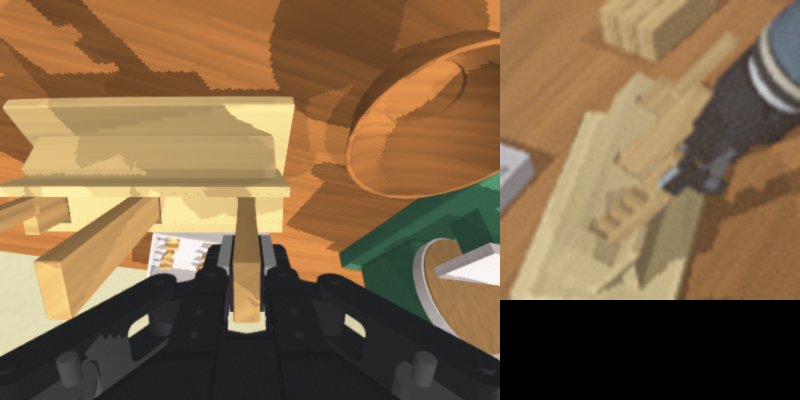

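Emit:
servo_tool(rows=[0,0,0,-0.005,0,0,0,0,0,0,-0.015,0,0,0,0,0,0,-0.03,0,0,0,0,0,0,-0.045,0,0,0,0,0,0,-0.06,0,0,0,0,0,0,-0.075,0,0,0,0,0,0,-0.09,0,0,0,0,0,0,-0.105,0,0,0,0,0,0,-0.12,0,0,0,0,0,0,-0.135,0,0,0,0,0,0,-0.145,0,0,0,0,0,0,-0.15,0,0,0])

```text
time_s: 3.68
tcp_pos: [0.4072, 0.2932, 0.2766]
ee_rot: [0.198, 0.545, 0.765, 0.28]
ft_force: [0.2, 0.8, -0.5]
finger_gap: 0.132
```

```bash
python3 - <<'E'
from h import *
from rig import observe,cams
s=observe();print(s['tcp_pos'],s['finger_gap'],s['ft_force'],s['time_s'],s['q'])
print('A upright');move(s,[.40,.20,.29],axes([0,1,0],[0,0,-1]))
d={'wrist':cams.camera('wrist')}
pickle.dump((s,d),open('d3.pkl','wb'))
E
```

```text
[0.40716339 0.29316455 0.27658908] 0.13245420772612615 [ 0.18382597  0.84313168 -0.46313254] 3.6833 [ 0.78359558 -0.21428774 -0.66337272  0.4725758  -0.28369377  0.35596172]
A upright
shift [-0.0857 -0.0197 -0.0343] turn [39.7 -6.8 18.2]
```

```bash
python3 - <<'E'
from h import *
from rig import observe
s=observe();move(s,[.36,.27,.31],axes([0,1,0],[0,0,-1]))
E
```

```text
shift [-0.0065 -0.0186 -0.0591] turn [39.7 -6.8 18.2]
```

Emit:
servo_tool(rows=[0,-0.001,-0.003,-0.01,4,-0.7,1.8,0,-0.001,-0.006,-0.02,8,-1.4,3.6,0,-0.002,-0.009,-0.03,12,-2,5.5,0,-0.003,-0.011,-0.04,16,-2.7,7.3,0,-0.003,-0.013,-0.05,20,-3.4,9.1,0,-0.004,-0.015,-0.059,24,-4.1,11,0,-0.005,-0.017,-0.059,28,-4.8,12.8,0,-0.006,-0.019,-0.059,32,-5.5,14.7,0,-0.0065,-0.019,-0.059,36,-6.2,16.5,0,-0.0065,-0.019,-0.059,39.7,-6.8,18.2,0,-0.0065,-0.019,-0.059,39.7,-6.8,18.2,0,-0.0065,-0.019,-0.059,39.7,-6.8,18.2])

```text
time_s: 4.73
tcp_pos: [0.3614, 0.2703, 0.3069]
ee_rot: [0.001, 0.707, 0.707, -0.001]
ft_force: [-0.2, 0.4, 0.2]
finger_gap: 0.131
```

```bash
python3 - <<'E'
from h import *
from rig import observe,cams
s=observe();print(s['tcp_pos'],s['ee_rot'],s['finger_gap'],s['time_s'],s['q'])
d={'wrist':cams.camera('wrist'),'side':cams.camera('side')}
pickle.dump((s,d),open('d4.pkl','wb'))
o=np.zeros((400,800,3),np.uint8);o[:,:500]=d['wrist']['pixels'][:,70:570];o[:,500:]=d['side']['pixels'][:,150:450];cv2.imwrite('pics/w4.png',o)
move(s,[.36,-.2,.29],axes([0,1,0],[0,0,-1]))
# predicted strip corners: grasp near z=.161
p=np.array(s['tcp_pos']);print(proj(d['wrist'],[p+[a,b,.161-.18-l+ .0] for l in(-.019+.0,.161) for a in(-.015,.015) for b in(-.006,.006)],s))
E
```

```text
[0.36140916 0.2702777  0.30689751] [ 0.00082647  0.70735173  0.70685994 -0.00137071] 0.13133913182266102 4.7333 [ 0.64339681  0.09944958 -0.0497616   1.42406575 -0.00202342  0.64409482]
shift [-0.4702 -0.0011  0.0184] turn [-0.   0.2 -0. ]
[[305.46548426 241.74011634]
 [331.91386583 241.76236101]
 [306.19632474 298.7818147 ]
 [330.97348142 298.81834855]
 [312.34888945 172.39554811]
 [323.69233959 172.39605037]
 [312.46985702 199.72570229]
 [323.52517911 199.72982418]]
```

View pics/w4.png

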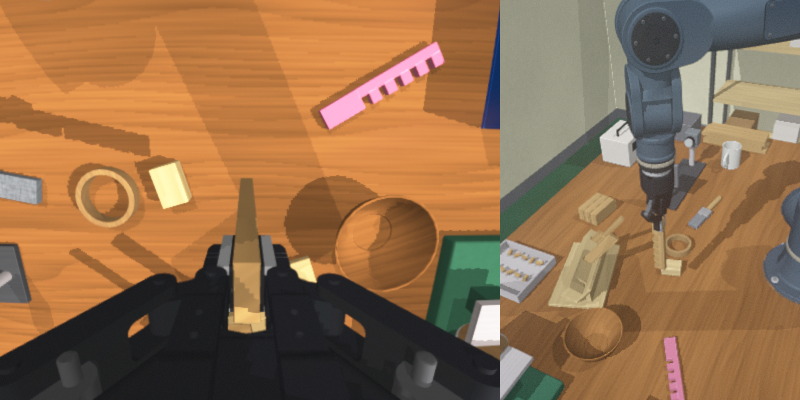

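Emit:
servo_tool(rows=[0,-0.02,0,0,0,0,0,0,-0.05,0,0,0,0,0,0,-0.085,0,0,0,0,0,0,-0.12,0,0,0,0,0,0,-0.155,0,0,0,0,0,0,-0.19,0,0,0,0,0,0,-0.225,0,0,0,0,0,0,-0.26,0,0,0,0,0,0,-0.29,0,0,0,0,0,0,-0.31,0,0,0,0,0,0,-0.32,0,0,0,0,0,0,-0.32,0,0,0,0,0])

```text
time_s: 5.83
tcp_pos: [0.3598, -0.0511, 0.3088]
ee_rot: [0.002, 0.708, 0.706, -0.001]
ft_force: [0.2, 0.1, -0.9]
finger_gap: 0.132
```

Emit:
servo_tool(rows=[0,-0.02,0,0,0,0,0,0,-0.04,0,0,0,0,0,0,-0.065,0,0,0,0,0,0,-0.09,0,0,0,0,0,0,-0.115,0,0,0,0,0,0,-0.14,0,0,0,0,0,0,-0.165,0,0,0,0,0,0,-0.185,0,0,0,0,0,0,-0.2,0,0,0,0,0,0,-0.21,0,0,0,0,0,0,-0.212,0,0,0,0,0,0,-0.212,0,0,0,0,0])

```text
time_s: 6.83
tcp_pos: [0.3604, -0.2612, 0.309]
ee_rot: [0.001, 0.707, 0.707, -0.001]
ft_force: [0.2, 0.5, -1.6]
finger_gap: 0.132
```

```bash
python3 - <<'E'
from h import *
from rig import observe,cams
s=observe();print(s['tcp_pos'],s['ee_rot'],s['finger_gap'],s['time_s'],s['q'])
d={'wrist':cams.camera('wrist'),'side':cams.camera('side'),'top':cams.camera('top')}
pickle.dump((s,d),open('d5.pkl','wb'))
o=np.zeros((560,800,3),np.uint8);o[:400,:440]=d['wrist']['pixels'][:,100:540];o[:400,440:]=cv2.resize(d['top']['pixels'][140:273,340:460],None,fx=3,fy=3)[:400,:360];cv2.imwrite('pics/w5.png',o)
move(s,[.536,-.262,.29],axes([0,1,0],[0,0,-1]))
E
```

```text
[ 0.36043419 -0.26122242  0.30900305] [ 6.55622327e-04  7.07248584e-01  7.06964052e-01 -9.16377809e-04] 0.13202441920313965 6.8333 [-0.62584908  0.08585565 -0.05984991  1.42408776 -0.002018   -0.6254477 ]Traceback (most recent call last):
  File "<stdin>", line 6, in <module>
ValueError: could not broadcast input array from shape (399,360,3) into shape (400,360,3)
```

```bash
python3 - <<'E'
from h import *
s,d=pickle.load(open('d5.pkl','rb'))
o=np.zeros((400,800,3),np.uint8);o[:400,:440]=d['wrist']['pixels'][:,100:540];o[:399,440:]=cv2.resize(d['top']['pixels'][140:273,340:460],None,fx=3,fy=3);cv2.imwrite('pics/w5.png',o)
move(s,[.536,-.262,.29],axes([0,1,0],[0,0,-1]))
W=d['wrist'];
print('pred lens, panel centre/top edges, base corners',proj(W,[[.54,-.371,.14],[.54,-.149,.188],[.485,-.149,.188],[.483,-.115,.012],[.483,-.457,.012]],s))
E
```

```text
shift [-0.0007  0.1756  0.0189] turn [-0.   0.1 -0. ]
pred lens, panel centre/top edges, base corners [[228.01943945 331.60869209]
 [422.90626642 363.06280573]
 [429.29150298 320.23308142]
 [409.68696645 245.32803143]
 [195.12595775 244.9552004 ]]
```

View pics/w5.png

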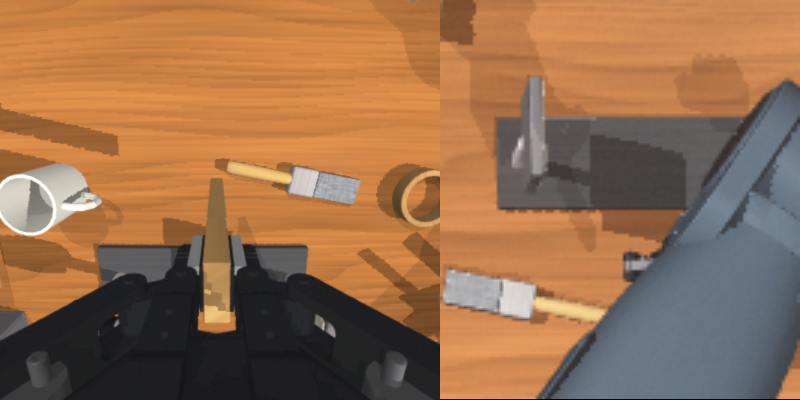

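Emit:
servo_tool(rows=[0,0,0.015,0,0,0,0,0,0,0.035,0,0,0,0,0,0,0.055,0,0,0,0,0,0,0.075,0,0,0,0,0,0,0.095,0,0,0,0,0,0,0.115,0,0,0,0,0,0,0.135,0,0,0,0,0,0,0.15,0,0,0,0,0,0,0.163,0,0,0,0,0,0,0.172,0,0,0,0,0,0,0.176,0,0,0,0,0,0,0.176,0,0,0,0])

```text
time_s: 7.98
tcp_pos: [0.5373, -0.2612, 0.3084]
ee_rot: [0.0, 0.707, 0.707, -0.001]
ft_force: [0.0, -0.3, -0.8]
finger_gap: 0.134
```

```bash
python3 - <<'E'
from h import *
from rig import observe,cams
s=observe();print(s['tcp_pos'],s['ee_rot'],s['finger_gap'],s['time_s'])
d={'wrist':cams.camera('wrist'),'side':cams.camera('side'),'top':cams.camera('top')}
pickle.dump((s,d),open('d6.pkl','wb'))
o=np.zeros((400,800,3),np.uint8);o[:,:440]=d['wrist']['pixels'][:,100:540];S=cv2.resize(d['side']['pixels'][95:228,270:390],None,fx=3,fy=3,interpolation=2);o[:399,440:]=S;cv2.imwrite('pics/w6.png',o)
W=d['wrist']
print(proj(W,[[.54,-.371,.14],[.54,-.149,.188],[.485,-.149,.188]],s))
p=np.array(s['tcp_pos']);print('side pred foot/head',proj(d['side'],[p+[0,0,-.161],p+[0,0,.019]]))
E
```

```text
[ 0.5372985  -0.26124559  0.30840114] [ 2.84246133e-04  7.06918842e-01  7.07293910e-01 -9.97811755e-04] 0.13366040191015086 7.9833
[[212.5948303  191.24524294]
 [445.12587077 204.49187605]
 [452.72179507 141.16713299]]
side pred foot/head [[327.88571994 155.22820367]
 [327.74894546 111.16175915]]
```

View pics/w6.png

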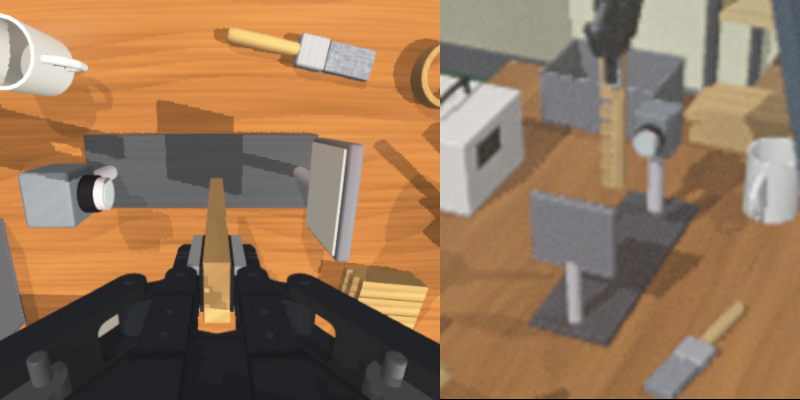

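Emit:
servo_tool(rows=[0,0,0,0.008,0,0,0,0,0,0,0.018,0,0,0,0,0,0,0.028,0,0,0,0,0,0,0.038,0,0,0,0,0,0,0.048,0,0,0,0,0,0,0.058,0,0,0,0,0,0,0.065,0,0,0,0,0,0,0.07,0,0,0,0,0,0,0.07,0,0,0,0,0,0,0.07,0,0,0,0,0,0,0.07,0,0,0,0,0,0,0.07,0,0,0])

```text
time_s: 9.13
tcp_pos: [0.5367, -0.2621, 0.2395]
ee_rot: [0.001, 0.707, 0.707, -0.001]
ft_force: [0.9, 0.1, -0.4]
finger_gap: 0.131
```

```bash
python3 - <<'E'
from h import *
from rig import observe,cams
s=observe();print(s['tcp_pos'],s['ee_rot'],s['finger_gap'],s['ft_force'],s['time_s'],np.abs(s['qvel']).max())
d={'wrist':cams.camera('wrist'),'side':cams.camera('side'),'top':cams.camera('top')}
pickle.dump((s,d),open('d7.pkl','wb'))
o=np.zeros((500,800,3),np.uint8);o[:400,:440]=d['wrist']['pixels'][:,100:540];S=cv2.resize(d['side']['pixels'][105:205,290:362],None,fx=5,fy=5,interpolation=2);o[:,440:]=S;cv2.imwrite('pics/w7.png',o)
p=np.array(s['tcp_pos']);print(proj(d['side'],[p+[0,0,-.161],p+[0,0,-.099],p+[0,0,.019]]))
print('wrist pred foot corners',proj(d['wrist'],[p+[a,b,-.161] for a in(-.015,.015) for b in(-.006,.006)],s))
E
```

```text
[ 0.53665219 -0.26206438  0.23945613] [ 0.00099378  0.7072739   0.7069385  -0.00077282] 0.1307454385333499 [ 0.90413399  0.06354766 -0.4427221 ] 9.1333 0.0023862248219074437
[[328.16539159 170.17735492]
 [328.12856822 156.71307308]
 [328.05460551 128.87712935]]
wrist pred foot corners [[311.92048257 175.5634653 ]
 [323.99586004 175.56572876]
 [312.05523977 204.51466383]
 [323.80168839 204.52021748]]
```

View pics/w7.png

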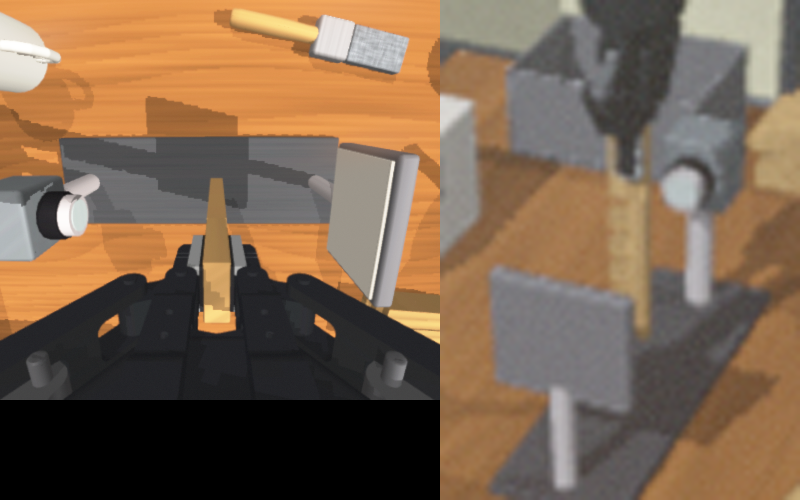

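```bash
python3 -c "
from rig import job,observe
print(job.job_done());s=observe();print(s['time_s'],s['tcp_pos'],s['finger_gap'])"
```

```text
the job is handed in; nothing more can be done
None
the job is handed in; nothing more can be done
```

I drew the toothed strip out of the rack's left slot (the one on the +y side). I turned it upright, head up, and am holding it between the lens and the light panel of the inspection stand. The job was handed in just after 9.1 s on the robot's clock. It reports no verdict, and the state could not be read after handing in.

| Last check before handing in | Result |
|---|---|
| Middle of teeth (estimated) | about (0.538, -0.262, 0.140) m |
| Viewing point (measured from pictures) | about (0.540, -0.262, 0.140) m |
| Tilt | about 1° (foot seen about 2 px from where predicted) |
| Foot height (worked out from the grasp) | about 78 mm |
| Grip | opening steady at about 11 mm on the 12 mm strip |
| Motion | joint speeds about 0.002 rad/s, force readings near zero |

- **Disagreement:** the middle of the stand's base plate came out about 25 mm further along y (-0.288) than midway between lens and panel (-0.262). I used the lens and panel, because their measured gap (223 mm) matched the stated 222 mm.
- **Not confirmed:** I did not measure the other strips or the bystanders again after the move. Force readings gave no sign of touching them or the stand.

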